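# Tray the recovered set of round weights

### The arm

A 6-joint arm with a two-finger parallel gripper is mounted at the origin on the work surface. World frame = base frame: x ahead of the robot, y to its left, z up, the work surface at z = 0. Lengths are in m, angles in rad, forces in N, time in s.
With the tool pointing down it reaches from about 0.25 to 0.775 m from the base axis. Payload 8.9 kg.
Tool frame: the origin (TCP) lies between the finger pads; the fingertips stand 22 mm ahead of it and the grasp point (between the pads) lies 3 mm ahead of it; z points along the fingers, y is the line along which they close (so a half turn about z gives the same grasp; the last joint's range is limited). The gripper opens to 85 mm and grips with 20 to 120 N. Pads are 22 mm wide; open, the fingers measure 114 mm over their backs; the gripper's body (76 mm by 85 mm) begins 54 mm behind the grasp point. The pads swing forward as they close: fully open they stand 13 mm farther back than shut.
Start: joints at [-1.411, 0.291, -0.153, 1.127, 0, 1.431], TCP at [0.155, -0.502, 0.253] pointing down, gripper open.
Joint ranges: [-2.52, 2.52], [-0.91, 1.74], [-1.3, 1.37], [-1.96, 2.02], [-1.52, 1.47], [-3.14, 3.14]. Speed limits (rad/s): [2.22, 2.22, 2.79, 3.14, 3.14, 3.14].

### API

Orientations are given as a unit quaternion [w, x, y, z].
In Python, from bench import ctrl gives the robot as it stands.
- The arm moves only by the shell command python3 -m pendant 'ROWS' [FORCE]. ROWS is JSON, a list of rows, each an object of numbers: "tx", "ty", "tz": the shift along the tool's x, y, z in mm; "spin": the turn about the tool's z in degrees; "claw": the gripper's target within -1 to 1 (shut at 1, half-way at 0, fully open at -1). A call has 1 to 5 rows; each row shifts and turns the commanded pose from where the row before left it, along the tool's axes as they then stand; what a row does not reach is not made up. A row lasts 1/8 s, in which the tool goes at most 62.5 mm and 10.7 degrees, less where a joint would pass 70% of its speed; a pose out of reach is approached as far as the arm can. A call is refused whole if a number of a shift passes 62.5 or a number of a turn 10.7, either way. A call with a gripper value outside its range is refused whole. The fingers move at their own pace and stop on an object; FORCE is the grip in N (left out, the last holds). Time passes only in rows, so rows that do not move let the fingers close. It gives the time, the measured TCP pose, the force, the opening and the grip force at its end, in the units of the state.
- ctrl.state(): the state, without advancing time (a new reading comes with each control period).
- ctrl.read_camera(name): name is "scene" or "top"; returns the picture (384x512x3 uint8, red, green, blue); there is no depth.
- ctrl.camera_params(name): a dict with "fov_y" (degrees; the focal length in pixels is half the picture's height over the tangent of half this angle, whatever the lens; pixels are square), "cx", "cy" (the principal point, pixels), "k1" (the pictures are not rectified: a ray, as slopes to the right and down, at radius r is drawn at 1 + k1 r^2 times it, then the intrinsics apply), "view" (4x4, takes a point from world to camera coordinates). Camera axes: x right, y down, z forward; pixel columns grow to the right and rows downward; lengths in m; the calibration is good to about 2 mm. A picture is of the moment at which its call begins. camera_params takes no time and is no camera call.
- ctrl.finish_job(): hands the job in; it is judged then, once.
Trained networks look in the newest picture that a camera, given by its name, has taken for a name from the list of things; names that differ only in an ending like _2 or _b are one class to them, and where a whole thing is asked for, a point or a joint stands for the part that bears it (a point fixed in the world has none). Each returns a list of dicts, best first, with "score" (0 to 1); they miss things now and then, are a little off and sometimes report something else, mostly with a low value. They report only what shows in the picture. A call takes as long as a camera call. They do not tell look-alikes from the thing itself.
- ctrl.cut_out(camera, name): "pixels" (384x512 bool, what is visible of it) and "pixel" ([column, row] in pixels, amid what is visible of it).
The state is a dict: "clock": time; "joint_pos": joint angles; "joint_velocities": joint speeds; "joint_torque": joint torques, N m; "tool_pos": TCP position; "orientation": TCP orientation; "wrist_force": force on the tool from outside, world axes, zero at the start; "torque": the same for the moment, N m; "opening": finger opening in m; "finger_force": force on a finger pad.
Only numpy, scipy, OpenCV 4.12 (cv2) and the standard library are available. Lean on these libraries where they do the work, as an engineer would, in place of code of your own. Each camera call takes 0.05 s, during which the arm holds its last target. There are 200 camera calls.

### The job

Put the four round bronze weights away for the evidence log, each standing flat and upright in the tray of its own rank in size: the largest weight in the largest tray, and so on down to the smallest in the smallest. Work strictly in that order, from the largest weight to the smallest, setting each one down rather than dropping it. Leave the two square block weights where they are.

Things in the scene. Friction and masses are not known exactly. Their poses are not given: they have to be found in the camera images.
- round60_mid (a point): The largest of the four round weights: a plain upright solid bronze cylinder 60 mm in diameter and 30 mm high, with a thin ring marked on its flat top, loose, standing on the table. This point is its centre, 15 mm above its underside; z up, along its axis. Mass about 710 g.
- round48_mid (a point): The second largest of the four round weights: a plain upright solid bronze cylinder 48 mm in diameter and 28 mm high, with a thin ring marked on its flat top, loose, standing on the table. This point is its centre, 14 mm above its underside; z up, along its axis. Mass about 430 g.
- round36_mid (a point): The second smallest of the four round weights: a plain upright solid bronze cylinder 36 mm in diameter and 26 mm high, with a thin ring marked on its flat top, loose, standing on the table. This point is its centre, 13 mm above its underside; z up, along its axis. Mass about 220 g.
- round24_mid (a point): The smallest of the four round weights: a plain upright solid bronze cylinder 24 mm in diameter and 24 mm high, with a thin ring marked on its flat top, loose, standing on the table. This point is its centre, 12 mm above its underside; z up, along its axis. Mass about 90 g.
- square40_mid (a point): A square bronze block weight 40 x 40 x 30 mm high with a dark round spot on its flat top, loose, standing among the round ones; not part of the round set. This point is its centre, 15 mm above its underside; z up, x and y along its sides.
- square28_mid (a point): A square bronze block weight 28 x 28 x 25 mm high with a dark round spot on its flat top, loose, standing among the round ones; not part of the round set. This point is its centre, 12.5 mm above its underside; z up, x and y along its sides.
- tray88_floor (a point): The largest of four open square grey plastic trays, fixed to the table: 88 x 88 mm inside, 96 x 96 mm outside, walls 4 mm thick, floor 4 mm thick, rim 10 mm above the table (6 mm above the tray's floor). This point is the middle of its inner floor's upper face; z up, x and y along its sides. Everything else among the weights and trays (flat heaps of coins) is lower than 6 mm.
- tray76_floor (a point): The second largest of four open square grey plastic trays, fixed to the table: 76 x 76 mm inside, 84 x 84 mm outside, walls 4 mm thick, floor 4 mm thick, rim 10 mm above the table (6 mm above the tray's floor). This point is the middle of its inner floor's upper face; z up, x and y along its sides.
- tray64_floor (a point): The second smallest of four open square grey plastic trays, fixed to the table: 64 x 64 mm inside, 72 x 72 mm outside, walls 4 mm thick, floor 4 mm thick, rim 10 mm above the table (6 mm above the tray's floor). This point is the middle of its inner floor's upper face; z up, x and y along its sides.
- tray52_floor (a point): The smallest of four open square grey plastic trays, fixed to the table: 52 x 52 mm inside, 60 x 60 mm outside, walls 4 mm thick, floor 4 mm thick, rim 10 mm above the table (6 mm above the tray's floor). This point is the middle of its inner floor's upper face; z up, x and y along its sides.
Mind the look-alikes: they are no part of the job. What is shaped like the part that bears round60_mid but green is not meant.

How it is judged:
By the outcome, as a careful person would: the job done as asked, in the order asked, and still so for the second after the job is handed in, with the robot touching nothing.
It also fails if it takes over 106 s, if anything falls off the work surface, if the arm or the gripper's body presses on something with over 40 N, if the wrist force passes 120 N, or if a joint passes its speed limit or range.

## Working session

There is one attempt and no reset: what is moved stays moved. The work goes in short steps, Python scripts to look and compute and a shell command to move; the robot and the scene stay as the last step left them, time stands still between calls to the robot, and variables do not carry over. Pictures are saved under pics/ and viewed, at most 14 in all, crops included, and the job is handed in when it is done.

```bash
ls; mkdir -p pics; python3 - <<'E'
from bench import ctrl
import cv2
for n in("scene","top"):
    im=ctrl.read_camera(n); cv2.imwrite(f"pics/{n}0.png",im[:,:,::-1]); print(n,ctrl.camera_params(n))
print(ctrl.state())
E
```

```text
pics
scene {'fov_y': 42.57270321979844, 'cx': 254.7387292477513, 'cy': 184.64339869115813, 'k1': -0.0173271844801493, 'view': array([[ 0.40924209,  0.91223279,  0.01876808, -0.21177796],
       [ 0.62662589, -0.26604395, -0.73250298, -0.26348862],
       [-0.6632201 ,  0.31153162, -0.68050507,  1.48654284],
       [ 0.        ,  0.        ,  0.        ,  1.        ]])}
top {'fov_y': 45.36648104379126, 'cx': 255.4302574212038, 'cy': 189.93864429950125, 'k1': -0.11973225199434097, 'view': array([[-0.01838803, -0.99961548, -0.02075503,  0.0334318 ],
       [-0.99732838,  0.01980586, -0.07031239,  0.47848446],
       [ 0.07069643,  0.01940668, -0.99730908,  1.21663787],
       [ 0.        ,  0.        ,  0.        ,  1.        ]])}
{'clock': 0.1, 'joint_pos': array([-1.41130310e+00,  2.91219977e-01, -1.53982785e-01,  1.12673535e+00,
       -2.31759247e-05,  1.43152101e+00]), 'joint_velocities': array([ 0.00113502, -0.00146095,  0.00017784, -0.00043654,  0.00121662,
       -0.00192588]), 'joint_torque': array([ 1.73044446e-03, -5.37977672e+01,  3.31918323e+01,  9.30578972e-03,
       -1.09522464e-04,  1.97426561e-05]), 'tool_pos': array([ 0.15448387, -0.50139282,  0.2528172 ]), 'orientation': array([-5.70747134e-04,  9.88862741e-01,  1.48829274e-01, -1.73584050e-05]), 'wrist_force': array([ 0.2833487 , -0.4650401 , -0.59018726]), 'torque': array([-0.00362609, -0.04530703, -0.02793444]), 'finger_force': 0.0, 'opening': 0.08567334690067366}
```

View pics/top0.png

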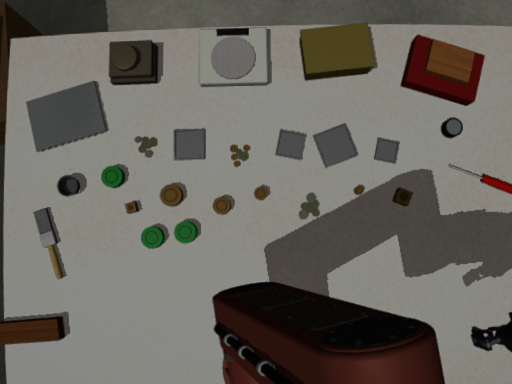

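View pics/scene0.png

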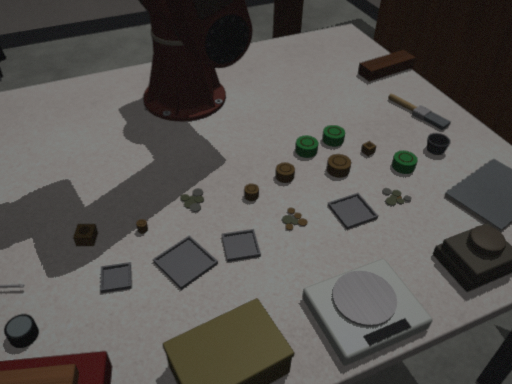

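The top view shows these candidates:
- **Bronze rounds:** (172,195), (222,205), (261,193) and (359,190).
- **Look-alikes to avoid:** green cylinders at (113,176), (152,237) and (186,232), square blocks at (132,207) and (403,197), and coin heaps at (146,146), (240,155) and (310,207).
- **Trays:** (190,144), (291,144), (335,145) and (387,150).

The brown round at (172,195) should be round60. I'll measure it and check it in a crop.

```bash
cat > h.py <<'E'
import numpy as np, cv2
from bench import ctrl
def w(cam,uv,z):
    p=ctrl.camera_params(cam); f=192/np.tan(np.radians(p["fov_y"]/2))
    uv=np.atleast_2d(np.asarray(uv,float))
    d=(uv-[p["cx"],p["cy"]])/f; s=d.copy()
    for _ in range(20): s=d/(1+p["k1"]*(s**2).sum(1,keepdims=True))
    V=p["view"]; R=V[:3,:3]; c=-R.T@V[:3,3]
    r=np.c_[s,np.ones(len(s))]@R
    return (c+r*((z-c[2])/r[:,2])[:,None])[:,:2]
def rect(cam,m,z):
    k,_=cv2.findContours(m.astype(np.uint8),0,1); k=max(k,key=cv2.contourArea)[:,0]
    return cv2.minAreaRect((w(cam,k,z)*1000).astype(np.float32))
H=dict(round60_mid=.03,round48_mid=.028,round36_mid=.026,round24_mid=.024,square40_mid=.03,square28_mid=.025,
 tray88_floor=.01,tray76_floor=.01,tray64_floor=.01,tray52_floor=.01)
def find(cam,n):
    for d in ctrl.cut_out(cam,n)[:3]:
        m=d["pixels"]; v,u=np.nonzero(m); z=H[n]*(.5 if 'tray' not in n else .6)
        c=w(cam,[[u.mean(),v.mean()]],z)[0]*1000; r=rect(cam,m,H[n])
        print(cam,n,round(d["score"],2),"px",np.round(d["pixel"]),"xy",c.round(1),"rect",np.round(r[0],1),np.round(r[1],1),round(r[2],1),"A",m.sum())
E
python3 - <<'E'
from h import *
a=cv2.imread("pics/top0.png")[120:250,100:420]
cv2.imwrite("pics/crop.png",cv2.resize(a,None,fx=2.5,fy=2.5,interpolation=2))
for cam in("top","scene"):
    ctrl.read_camera(cam)
    for n in H: find(cam,n)
E
```

```text
top round60_mid 0.82 px [152. 235.] xy [356.4 305.5] rect [356.3 302.7] [54.4 56. ] 89.5 A 373
top round60_mid 0.7 px [110. 178.] xy [525.  416.2] rect [523.8 411.3] [64.7 54.6] 88.8 A 398
top round60_mid 0.64 px [168. 194.] xy [470.4 254.5] rect [469.1 253. ] [65.2 59. ] 89.0 A 443
top round48_mid 0.84 px [222. 207.] xy [440.9 116.6] rect [441.2 115.2] [45.5 45.3] 89.0 A 266
top square40_mid 0.63 px [403. 197.] xy [ 454.6 -370.9] rect [ 453.9 -366.6] [48.1 43.6] 65.8 A 280
top tray88_floor 0.74 px [338. 145.] xy [ 597.7 -195.3] rect [ 597.  -195.5] [100.6 102.9] 22.6 A 1296
top tray76_floor 0.71 px [184. 145.] xy [610.4 206.4] rect [608.8 205.5] [85.8 85.7] 89.9 A 948
top tray64_floor 0.66 px [289. 142.] xy [604.2 -72.3] rect [603.4 -71.7] [76.3 76.2] 76.0 A 751
top tray52_floor 0.91 px [387. 152.] xy [ 580.6 -337.2] rect [ 581.3 -335.9] [62.2 64.2] 76.9 A 500
top tray52_floor 0.27 px [401. 194.] xy [ 454.1 -373.7] rect [ 454.3 -372.2] [51.4 46.4] 67.2 A 306
scene round60_mid 0.83 px [333. 136.] xy [355.  306.4] rect [369.7 294.4] [58.3 95.2] 58.2 A 405
scene round60_mid 0.79 px [33
[... 753 characters left out ...]
scene square28_mid 0.58 px [367. 149.] xy [435.3 364.6] rect [447.4 354.7] [36.5 55.7] 28.1 A 157
scene square28_mid 0.44 px [ 86. 237.] xy [ 448.6 -371.7] rect [ 459.6 -370.6] [52.5 62.3] 66.9 A 509
scene tray88_floor 0.73 px [183. 261.] xy [ 599.1 -196.1] rect [ 599.9 -195.9] [101.3  98.3] 19.5 A 1832
scene tray76_floor 0.71 px [352. 209.] xy [610.2 205.2] rect [612.2 203.3] [96.8 95.4] 0.5 A 1171
scene tray76_floor 0.22 px [367. 149.] xy [429.3 371.7] rect [433.1 368.4] [38.2 63.4] 45.7 A 179
scene tray64_floor 0.79 px [238. 243.] xy [603.7 -72.6] rect [605.3 -73.5] [74.1 81.4] 77.7 A 991
scene tray52_floor 0.55 px [116. 279.] xy [ 583.3 -336.2] rect [ 585.5 -335.2] [59.9 69.8] 78.6 A 836
```

View pics/crop.png

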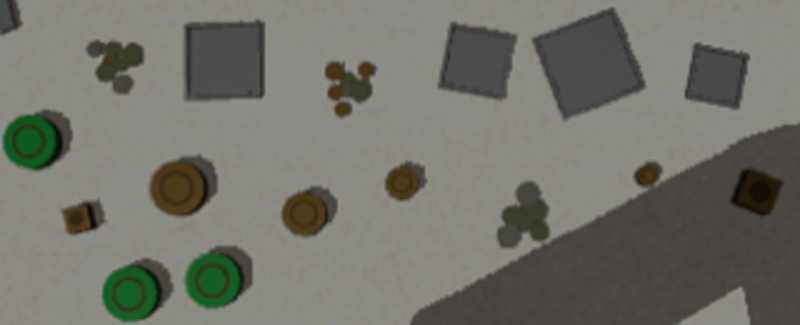

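The crop confirms it: four bronze rounds with rings, shrinking left to right, no green, and squares with dark spots at both ends. The two cameras agree within about 3 mm.

| Size rank | Weight (mm) | Tray (mm) |
|---|---|---|
| Largest | r60 (469,253) | t88 (598,-196) |
| Second | r48 (439,117) | t76 (610,206) |
| Third | r36 (468,12) | t64 (604,-72) |
| Smallest | r24 (472,-254) | t52 (582,-337) |

The fingers are about 14.5 mm thick, so they must stay above the tray rims. I'll grip with the tips about 9 mm above the underside. First I'll turn the tool to yaw 90°, so tool x is world +y and tool y is world +x.

```bash
python3 -m pendant '[{"tx":50,"spin":-10.7,"claw":-1},{"tx":50,"spin":-10.7,"claw":-1},{"tx":50,"spin":-10.7,"claw":-1},{"tx":50,"spin":-10.7,"claw":-1},{"tx":50,"spin":-10.7,"claw":-1}]' 60
python3 -m pendant '[{"tx":50,"spin":-10.7,"claw":-1},{"tx":50,"spin":-8.7,"claw":-1},{"tx":0,"claw":-1}]'
python3 - <<'E'
from h import *
for uv,z in(((261,193),.013),((359,190),.012)): print(w("top",uv,z)*1000)
E
```

```text
[[470.77162258   9.50868322]]
[[ 473.68228259 -255.3886837 ]]invalid input
invalid input
```

```bash
python3 -m pendant '[{"tx":50,"ty":0,"tz":0,"spin":-10.7,"claw":-1},{"tx":50,"ty":0,"tz":0,"spin":-10.7,"claw":-1},{"tx":50,"ty":0,"tz":0,"spin":-10.7,"claw":-1},{"tx":50,"ty":0,"tz":0,"spin":-10.7,"claw":-1},{"tx":50,"ty":0,"tz":0,"spin":-10.7,"claw":-1}]' 60
```

```text
clock: 1.82
tool_pos: [0.3446, -0.3503, 0.2532]
orientation: [0.0, 0.814, 0.581, 0.0]
wrist_force: [0.1, -0.1, -0.7]
opening: 0.0854
finger_force: 0.0
```

```bash
python3 -m pendant '[{"tx":55,"ty":0,"tz":0,"spin":-9.6,"claw":-1},{"tx":55,"ty":0,"tz":0,"spin":-9.6,"claw":-1},{"tx":60,"ty":0,"tz":0,"spin":0,"claw":-1},{"tx":60,"ty":10,"tz":0,"spin":0,"claw":-1},{"tx":60,"ty":15,"tz":0,"spin":0,"claw":-1}]'
```

```text
clock: 2.45
tool_pos: [0.3965, -0.0637, 0.2536]
orientation: [0.0, 0.708, 0.706, 0.0]
wrist_force: [1.8, 0.4, 0.5]
opening: 0.0854
finger_force: 0.0
```

```bash
python3 -m pendant '[{"tx":60,"ty":15,"tz":0,"spin":0,"claw":-1},{"tx":60,"ty":15,"tz":20,"spin":0,"claw":-1},{"tx":60,"ty":15,"tz":50,"spin":0,"claw":-1},{"tx":60,"ty":15,"tz":50,"spin":0,"claw":-1},{"tx":0,"ty":0,"tz":0,"spin":0,"claw":-1}]'
```

```text
clock: 3.08
tool_pos: [0.4486, 0.1487, 0.1528]
orientation: [-0.002, 0.707, 0.707, -0.002]
wrist_force: [-0.6, -0.2, -0.1]
opening: 0.0853
finger_force: 0.0
```

```bash
python3 -m pendant '[{"tx":52,"ty":10,"tz":25,"spin":0,"claw":-1},{"tx":53,"ty":10,"tz":25,"spin":0,"claw":-1},{"tx":0,"ty":0,"tz":0,"spin":0,"claw":-1}]'
python3 - <<'E'
from h import *
im=ctrl.read_camera("scene"); find("scene","round60_mid")
cv2.imwrite("pics/s1.png",cv2.resize(im[80:240,230:440,::-1],None,fx=3,fy=3))
print(ctrl.state()["tool_pos"])
E
```

```text
clock: 3.45
tool_pos: [0.4704, 0.253, 0.1045]
orientation: [-0.0, 0.707, 0.707, -0.0]
wrist_force: [0.7, -0.6, 0.7]
opening: 0.0858
finger_force: 0.0
scene round60_mid 0.81 px [339. 164.] xy [467.5 253.4] rect [481.1 242.4] [58.  88.3] 50.6 A 473
scene round60_mid 0.74 px [304. 149.] xy [367.6 214.9] rect [382.2 206. ] [57.6 92.8] 62.4 A 441
scene round60_mid 0.63 px [404. 160.] xy [520.2 418. ] rect [532.3 403.7] [59.7 92.5] 41.3 A 475
[0.47061156 0.25080784 0.10587009]
```

View pics/s1.png

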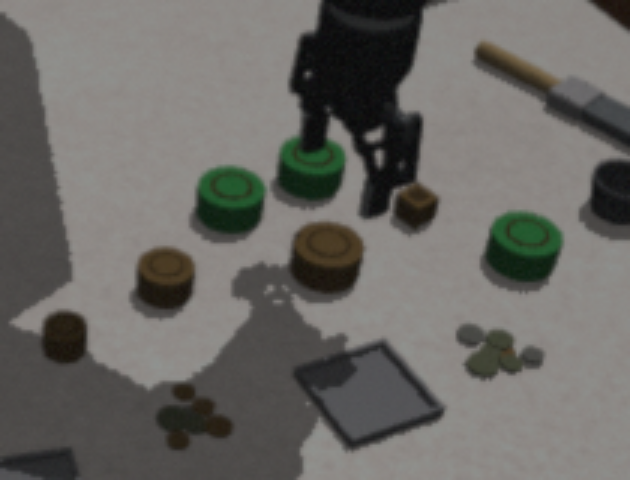

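The crop shows the gripper hovering over the brown r60, at about (330,255) in the crop. The fingers straddle it along x, so I'll descend and grip.

```bash
python3 -m pendant '[{"tx":1,"ty":-1,"tz":40,"spin":0,"claw":-1},{"tx":0,"ty":0,"tz":25,"spin":0,"claw":-1},{"tx":0,"ty":0,"tz":14,"spin":0,"claw":-1},{"tx":0,"ty":0,"tz":0,"spin":0,"claw":-1},{"tx":0,"ty":0,"tz":0,"spin":0,"claw":-1}]'
```

```text
clock: 4.18
tool_pos: [0.4705, 0.2523, 0.0277]
orientation: [0.0, 0.708, 0.706, 0.001]
wrist_force: [0.1, -0.7, -0.7]
opening: 0.0852
finger_force: 0.0
```

```bash
python3 -m pendant '[{"tx":0,"ty":0,"tz":0,"spin":0,"claw":0.6},{"tx":0,"ty":0,"tz":0,"spin":0,"claw":0.6},{"tx":0,"ty":0,"tz":0,"spin":0,"claw":0.6},{"tx":0,"ty":0,"tz":0,"spin":0,"claw":0.6}]' 60
```

```text
clock: 4.68
tool_pos: [0.4697, 0.2525, 0.0276]
orientation: [0.0, 0.708, 0.706, 0.0]
wrist_force: [-3.7, -1.4, 11.8]
opening: 0.058
finger_force: 62.2
```

Gripped at 58 mm opening and 62 N. Lifting and carrying to tray88.

```bash
python3 -m pendant '[{"tx":0,"ty":0,"tz":-25,"spin":0,"claw":0.6},{"tx":0,"ty":0,"tz":-40,"spin":0,"claw":0.6},{"tx":-30,"ty":10,"tz":-15,"spin":0,"claw":0.6},{"tx":-55,"ty":15,"tz":0,"spin":0,"claw":0.6},{"tx":-55,"ty":15,"tz":0,"spin":0,"claw":0.6}]'
```

```text
clock: 5.3
tool_pos: [0.5091, 0.1111, 0.1066]
orientation: [0.0, 0.708, 0.707, -0.0]
wrist_force: [1.1, 0.4, -5.9]
opening: 0.0582
finger_force: 68.8
```

```bash
python3 -m pendant '[{"tx":-55,"ty":20,"tz":0,"spin":0,"claw":0.6},{"tx":-55,"ty":20,"tz":0,"spin":0,"claw":0.6},{"tx":-55,"ty":20,"tz":0,"spin":0,"claw":0.6},{"tx":-55,"ty":20,"tz":0,"spin":0,"claw":0.6},{"tx":-40,"ty":5,"tz":0,"spin":0,"claw":0.6}]'
```

```text
clock: 5.92
tool_pos: [0.5938, -0.1505, 0.106]
orientation: [0.0, 0.709, 0.706, -0.0]
wrist_force: [-0.4, 0.4, -6.5]
opening: 0.0583
finger_force: 68.4
```

```bash
python3 -m pendant '[{"tx":-46,"ty":4,"tz":0,"spin":0,"claw":0.6},{"tx":0,"ty":0,"tz":35,"spin":0,"claw":0.6},{"tx":0,"ty":0,"tz":25,"spin":0,"claw":0.6},{"tx":0,"ty":0,"tz":0,"spin":0,"claw":0.6}]'
python3 - <<'E'
from h import *
im=ctrl.read_camera("scene")
cv2.imwrite("pics/s2.png",cv2.resize(im[180:310,80:280,::-1],None,fx=3.5,fy=3.5))
print(ctrl.state()["tool_pos"])
E
```

```text
clock: 6.42
tool_pos: [0.5949, -0.1931, 0.0441]
orientation: [-0.003, 0.708, 0.706, -0.001]
wrist_force: [-0.4, 0.0, -5.6]
opening: 0.0579
finger_force: 68.2
[ 0.5962088  -0.19353356  0.04579305]
```

View pics/s2.png

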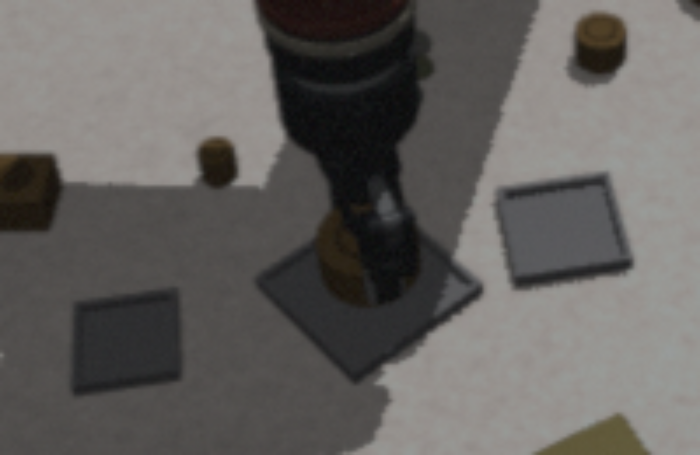

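The crop shows r60 upright in the grip at (365,255), over the middle of tray88, with the fingertips above its underside. I'll lower it to contact.

```bash
python3 -m pendant '[{"tx":-2,"ty":2,"tz":8,"spin":0,"claw":0.6},{"tx":0,"ty":0,"tz":3,"spin":0,"claw":0.6},{"tx":0,"ty":0,"tz":0,"spin":0,"claw":0.6}]'; python3 -m pendant '[{"tx":0,"ty":0,"tz":1,"spin":0,"claw":0.6},{"tx":0,"ty":0,"tz":0,"spin":0,"claw":0.6}]'; python3 -m pendant '[{"tx":0,"ty":0,"tz":1,"spin":0,"claw":0.6},{"tx":0,"ty":0,"tz":0,"spin":0,"claw":0.6}]'
```

```text
clock: 6.85
tool_pos: [0.5992, -0.196, 0.0357]
orientation: [0.0, 0.708, 0.706, 0.0]
wrist_force: [-0.1, -0.4, -5.5]
opening: 0.0582
finger_force: 68.4
clock: 7.1
tool_pos: [0.5992, -0.1961, 0.0346]
orientation: [0.0, 0.708, 0.706, 0.0]
wrist_force: [-0.4, -1.0, -7.3]
opening: 0.0583
finger_force: 68.4
clock: 7.35
tool_pos: [0.5991, -0.196, 0.0334]
orientation: [-0.0, 0.708, 0.706, -0.0]
wrist_force: [0.1, 0.5, -6.4]
opening: 0.0578
finger_force: 68.4
```

```bash
for i in 1; do python3 -m pendant '[{"tx":0,"ty":0,"tz":1,"spin":0,"claw":0.6},{"tx":0,"ty":0,"tz":0,"spin":0,"claw":0.6}]'; python3 -m pendant '[{"tx":0,"ty":0,"tz":0.7,"spin":0,"claw":0.6},{"tx":0,"ty":0,"tz":0,"spin":0,"claw":0.6}]';  done | grep -E "tool|wrist"
```

```text
tool_pos: [0.5991, -0.196, 0.0324]
wrist_force: [1.0, -0.3, -5.9]
tool_pos: [0.5992, -0.1961, 0.0318]
wrist_force: [-0.5, -0.5, -5.7]
```

```bash
python3 -m pendant '[{"tx":0,"ty":0,"tz":0.7,"spin":0,"claw":0.6},{"tx":0,"ty":0,"tz":0,"spin":0,"claw":0.6}]'|grep -E "tool|wrist"; python3 -m pendant '[{"tx":0,"ty":0,"tz":0.5,"spin":0,"claw":0.6},{"tx":0,"ty":0,"tz":0,"spin":0,"claw":0.6}]'|grep -E "tool|wrist"
```

```text
tool_pos: [0.5992, -0.1961, 0.0317]
wrist_force: [-4.1, 1.7, 5.2]
tool_pos: [0.5992, -0.1961, 0.0317]
wrist_force: [-6.0, 1.7, 10.8]
```

Contact came at z=31.7, as predicted. Releasing and rising.

```bash
python3 -m pendant '[{"tx":0,"ty":0,"tz":0,"spin":0,"claw":-1},{"tx":0,"ty":0,"tz":0,"spin":0,"claw":-1},{"tx":0,"ty":0,"tz":0,"spin":0,"claw":-1},{"tx":0,"ty":0,"tz":-25,"spin":0,"claw":-1},{"tx":0,"ty":0,"tz":-50,"spin":0,"claw":-1}]'
```

```text
clock: 8.98
tool_pos: [0.5977, -0.1954, 0.1044]
orientation: [-0.002, 0.708, 0.706, -0.001]
wrist_force: [0.7, -1.2, -0.0]
opening: 0.0855
finger_force: 0.0
```

```bash
python3 -m pendant '[{"tx":45,"ty":-20,"tz":0,"spin":0,"claw":-1},{"tx":55,"ty":-30,"tz":0,"spin":0,"claw":-1},{"tx":55,"ty":-30,"tz":0,"spin":0,"claw":-1},{"tx":55,"ty":-30,"tz":0,"spin":0,"claw":-1},{"tx":55,"ty":-30,"tz":0,"spin":0,"claw":-1}]'
python3 - <<'E'
from h import *
for c in("scene","top"): 
    im=ctrl.read_camera(c)
    cv2.imwrite(f"pics/{c}3.png",im[:,:,::-1])
    for n in("round60_mid","round48_mid","round36_mid","round24_mid"):find(c,n)
E
```

```text
clock: 9.6
tool_pos: [0.4594, 0.0703, 0.1058]
orientation: [0.0, 0.708, 0.706, 0.0]
wrist_force: [1.5, 1.2, 0.8]
opening: 0.0855
finger_force: 0.0
scene round60_mid 0.94 px [335. 137.] xy [353.1 304.8] rect [368.4 293.2] [59.4 93.3] 48.8 A 403
scene round60_mid 0.91 px [186. 257.] xy [ 595.6 -194.8] rect [ 605.5 -197. ] [59.6 77.9] 81.4 A 745
scene round60_mid 0.8 px [307. 149.] xy [367.6 215.3] rect [382.1 205.6] [57.2 92.5] 60.5 A 431
scene round48_mid 0.74 px [289. 173.] xy [443.7 116.4] rect [453.5 109.2] [44.4 60.1] 64.0 A 224
scene round36_mid 0.49 px [253. 190.] xy [467.9  12.1] rect [479.    7.3] [33.1 57.6] 66.8 A 231
top round60_mid 0.98 px [110. 177.] xy [524.5 417.1] rect [523.8 411.3] [64.8 60. ] 88.8 A 424
top round60_mid 0.82 px [334. 144.] xy [ 601.  -196.7] rect [ 598.7 -194.3] [59.3 62.7] 88.1 A 438
top round60_mid 0.79 px [154. 237.] xy [356.4 304.8] rect [357.6 301.3] [62.5 58.7] 89.5 A 428
top round36_mid 0.54 px [338. 157.] xy [ 591.7 -193.1] rect [ 592.5 -192.8] [96.4 93.6] 18.9 A 777
```

View pics/scene3.png

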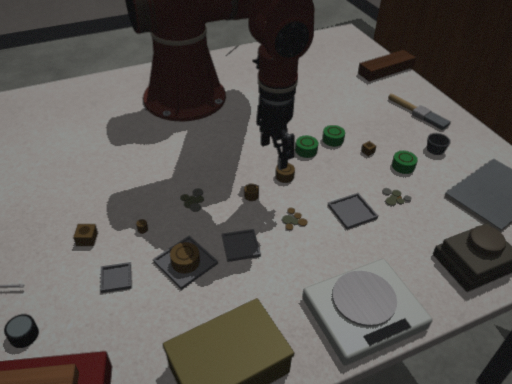

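r60 stands flat in tray88 at (185,257). Next is r48 at about (439.5,116.7), seen at (286,172).

```bash
python3 -m pendant '[{"tx":47,"ty":-19,"tz":0,"spin":0,"claw":-1},{"tx":0,"ty":0,"tz":40,"spin":0,"claw":-1},{"tx":0,"ty":0,"tz":25,"spin":0,"claw":-1},{"tx":0,"ty":0,"tz":12,"spin":0,"claw":-1},{"tx":0,"ty":0,"tz":0,"spin":0,"claw":-1}]'
```

```text
clock: 10.72
tool_pos: [0.4413, 0.1155, 0.0282]
orientation: [-0.0, 0.709, 0.706, -0.0]
wrist_force: [0.6, -0.3, -0.0]
opening: 0.0852
finger_force: 0.0
```

```bash
python3 -m pendant '[{"tx":0,"ty":0,"tz":0,"spin":0,"claw":0.8},{"tx":0,"ty":0,"tz":0,"spin":0,"claw":0.8},{"tx":0,"ty":0,"tz":0,"spin":0,"claw":0.8},{"tx":0,"ty":0,"tz":0,"spin":0,"claw":0.8},{"tx":0,"ty":0,"tz":0,"spin":0,"claw":0.8}]' 60
```

```text
clock: 11.35
tool_pos: [0.4413, 0.1159, 0.0296]
orientation: [0.0, 0.708, 0.706, 0.0]
wrist_force: [-4.5, -1.0, 13.1]
opening: 0.0458
finger_force: 59.4
```

```bash
python3 -m pendant '[{"tx":0,"ty":0,"tz":-25,"spin":0,"claw":0.8},{"tx":0,"ty":0,"tz":-35,"spin":0,"claw":0.8},{"tx":30,"ty":55,"tz":0,"spin":0,"claw":0.8},{"tx":30,"ty":55,"tz":0,"spin":0,"claw":0.8},{"tx":30,"ty":55,"tz":0,"spin":0,"claw":0.8}]'
```

```text
clock: 11.98
tool_pos: [0.6079, 0.2061, 0.0891]
orientation: [0.0, 0.708, 0.706, 0.0]
wrist_force: [1.0, 0.1, -3.6]
opening: 0.0459
finger_force: 63.8
```

```bash
python3 -m pendant '[{"tx":0,"ty":4,"tz":0,"spin":0,"claw":0.8},{"tx":0,"ty":0,"tz":30,"spin":0,"claw":0.8},{"tx":0,"ty":0,"tz":15,"spin":0,"claw":0.8},{"tx":0,"ty":0,"tz":0,"spin":0,"claw":0.8}]'
python3 - <<'E'
from h import *
im=ctrl.read_camera("scene")
cv2.imwrite("pics/s4.png",cv2.resize(im[120:250,280:480,::-1],None,fx=3.5,fy=3.5))
E
```

```text
clock: 12.48
tool_pos: [0.6086, 0.2046, 0.0425]
orientation: [-0.001, 0.708, 0.706, -0.001]
wrist_force: [-0.4, 0.1, -3.6]
opening: 0.0461
finger_force: 64.2
```

View pics/s4.png

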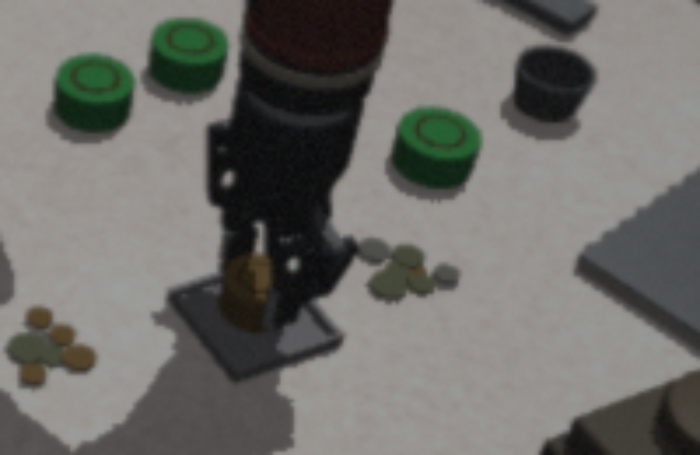

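The crop shows r48 held upright over the middle of tray76, at (250,290). Lowering.

```bash
python3 -m pendant '[{"tx":0,"ty":0,"tz":6,"spin":0,"claw":0.8},{"tx":0,"ty":0,"tz":1.5,"spin":0,"claw":0.8},{"tx":0,"ty":0,"tz":0,"spin":0,"claw":0.8}]'|grep -E "tool|wrist"; python3 -m pendant '[{"tx":0,"ty":0,"tz":1,"spin":0,"claw":0.8},{"tx":0,"ty":0,"tz":0,"spin":0,"claw":0.8}]'|grep -E "tool|wrist"; python3 -m pendant '[{"tx":0,"ty":0,"tz":0.7,"spin":0,"claw":0.8},{"tx":0,"ty":0,"tz":0,"spin":0,"claw":0.8}]'|grep -E "tool|wrist"
```

```text
tool_pos: [0.6103, 0.2052, 0.0363]
wrist_force: [-0.2, 0.2, -4.0]
tool_pos: [0.6103, 0.2052, 0.0351]
wrist_force: [-0.2, 0.3, -4.3]
tool_pos: [0.6103, 0.2052, 0.0343]
wrist_force: [-1.0, 0.5, -5.1]
```

```bash
python3 -m pendant '[{"tx":0,"ty":0,"tz":0.7,"spin":0,"claw":0.8},{"tx":0,"ty":0,"tz":0,"spin":0,"claw":0.8}]'|grep -E "tool|wrist"; python3 -m pendant '[{"tx":0,"ty":0,"tz":0.7,"spin":0,"claw":0.8},{"tx":0,"ty":0,"tz":0,"spin":0,"claw":0.8}]'|grep -E "tool|wrist"
```

```text
tool_pos: [0.6104, 0.2052, 0.0338]
wrist_force: [0.7, -0.2, -2.8]
tool_pos: [0.6104, 0.2052, 0.0337]
wrist_force: [-4.0, -0.3, 5.9]
```

Contact at 33.7. Release, then on to r36 at about (468.5,11.5).

```bash
python3 -m pendant '[{"tx":0,"ty":0,"tz":0,"spin":0,"claw":-1},{"tx":0,"ty":0,"tz":0,"spin":0,"claw":-1},{"tx":0,"ty":0,"tz":0,"spin":0,"claw":-1},{"tx":0,"ty":0,"tz":-25,"spin":0,"claw":-1},{"tx":0,"ty":0,"tz":-50,"spin":0,"claw":-1}]'
```

```text
clock: 14.52
tool_pos: [0.6087, 0.2048, 0.1068]
orientation: [-0.001, 0.708, 0.706, -0.002]
wrist_force: [0.6, -0.2, -1.1]
opening: 0.0857
finger_force: 0.0
```

```bash
python3 -m pendant '[{"tx":-48,"ty":-35,"tz":0,"spin":0,"claw":-1},{"tx":-48,"ty":-35,"tz":0,"spin":0,"claw":-1},{"tx":-48,"ty":-36,"tz":0,"spin":0,"claw":-1},{"tx":-49,"ty":-36,"tz":0,"spin":0,"claw":-1},{"tx":0,"ty":0,"tz":0,"spin":0,"claw":-1}]'
python3 - <<'E'
from h import *
for c in("scene",): 
    im=ctrl.read_camera(c)
    cv2.imwrite(f"pics/{c}5.png",im[:,:,::-1])
    for n in("round48_mid","round36_mid","round24_mid"):find(c,n)
print(ctrl.state()["tool_pos"])
E
```

```text
clock: 15.15
tool_pos: [0.4651, 0.0103, 0.108]
orientation: [-0.0, 0.71, 0.705, -0.001]
wrist_force: [0.1, 0.5, 0.4]
opening: 0.0851
finger_force: 0.0
scene round48_mid 0.94 px [353. 206.] xy [605.7 209.2] rect [616.2 200. ] [45.2 73.2] 50.6 A 388
scene round36_mid 0.69 px [251. 190.] xy [467.3  12.8] rect [479.4   8.3] [35.3 57.6] 66.8 A 239
scene round24_mid 0.66 px [369. 151.] xy [434.4 366.1] rect [446.6 355.8] [35.  62.3] 45.7 A 165
scene round24_mid 0.49 px [347. 214.] xy [621.8 195.5] rect [622.7 194.9] [90.4 88.1] 0.9 A 649
[0.46869843 0.0130988  0.10821914]
```

View pics/scene5.png

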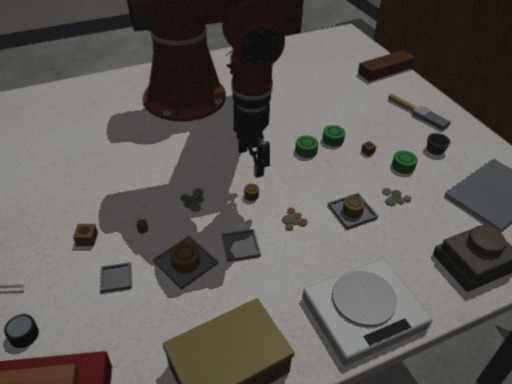

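r48 sits flat in tray76 at (353,206), and r36 at (251,190) is directly below the gripper. Descending.

```bash
python3 -m pendant '[{"tx":0,"ty":0,"tz":40,"spin":0,"claw":-1},{"tx":0,"ty":0,"tz":25,"spin":0,"claw":-1},{"tx":0,"ty":0,"tz":13,"spin":0,"claw":-1},{"tx":0,"ty":0,"tz":0,"spin":0,"claw":-1},{"tx":0,"ty":0,"tz":0,"spin":0,"claw":0.9}]' 45
```

```text
clock: 15.98
tool_pos: [0.4685, 0.0128, 0.0307]
orientation: [0.0, 0.708, 0.706, 0.0]
wrist_force: [0.2, -0.2, 0.7]
opening: 0.0698
finger_force: 0.0
```

```bash
python3 -m pendant '[{"tx":0,"ty":0,"tz":0,"spin":0,"claw":0.9},{"tx":0,"ty":0,"tz":0,"spin":0,"claw":0.9},{"tx":0,"ty":0,"tz":0,"spin":0,"claw":0.9},{"tx":0,"ty":0,"tz":0,"spin":0,"claw":0.9},{"tx":0,"ty":0,"tz":0,"spin":0,"claw":0.9}]' 45
```

```text
clock: 16.6
tool_pos: [0.4684, 0.0125, 0.0309]
orientation: [0.001, 0.708, 0.706, 0.001]
wrist_force: [-0.9, 0.0, 8.5]
opening: 0.0341
finger_force: 43.9
```

```bash
python3 -m pendant '[{"tx":0,"ty":0,"tz":-25,"spin":0,"claw":0.9},{"tx":0,"ty":0,"tz":-35,"spin":0,"claw":0.9},{"tx":-28,"ty":45,"tz":0,"spin":0,"claw":0.9},{"tx":-28,"ty":45,"tz":0,"spin":0,"claw":0.9},{"tx":-28,"ty":45,"tz":0,"spin":0,"claw":0.9}]'
```

```text
clock: 17.23
tool_pos: [0.6037, -0.0727, 0.0904]
orientation: [0.0, 0.708, 0.706, 0.0]
wrist_force: [0.9, -0.6, -2.6]
opening: 0.0342
finger_force: 45.9
```

```bash
python3 -m pendant '[{"tx":0,"ty":0,"tz":0,"spin":0,"claw":0.9},{"tx":0,"ty":0,"tz":30,"spin":0,"claw":0.9},{"tx":0,"ty":0,"tz":16,"spin":0,"claw":0.9},{"tx":0,"ty":0,"tz":0,"spin":0,"claw":0.9}]'
python3 - <<'E'
from h import *
im=ctrl.read_camera("scene")
cv2.imwrite("pics/s6.png",cv2.resize(im[170:300,150:350,::-1],None,fx=3.5,fy=3.5))
E
```

```text
clock: 17.73
tool_pos: [0.6009, -0.0712, 0.0429]
orientation: [-0.001, 0.708, 0.706, -0.001]
wrist_force: [1.1, -0.4, -1.7]
opening: 0.0343
finger_force: 46.1
```

View pics/s6.png

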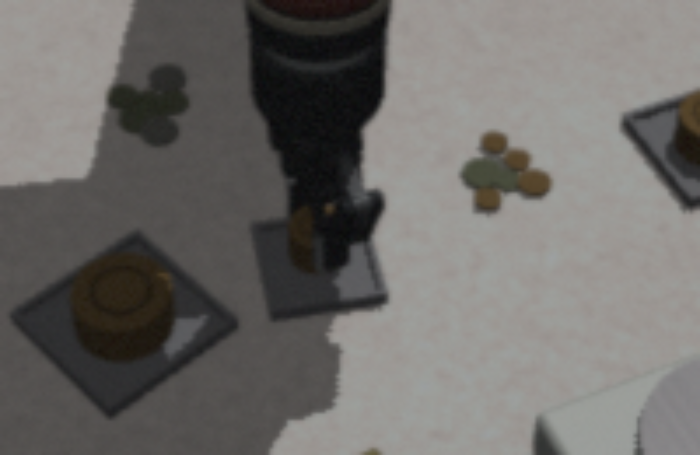

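The crop shows r36 held over tray64 at (315,240), still about 8 mm up. Lowering.

```bash
python3 -m pendant '[{"tx":0,"ty":1,"tz":5,"spin":0,"claw":0.9},{"tx":0,"ty":0,"tz":1.5,"spin":0,"claw":0.9},{"tx":0,"ty":0,"tz":0,"spin":0,"claw":0.9}]'|grep -E "tool|wrist"; python3 -m pendant '[{"tx":0,"ty":0,"tz":0.8,"spin":0,"claw":0.9},{"tx":0,"ty":0,"tz":0,"spin":0,"claw":0.9}]'|grep -E "tool|wrist"; python3 -m pendant '[{"tx":0,"ty":0,"tz":0.7,"spin":0,"claw":0.9},{"tx":0,"ty":0,"tz":0,"spin":0,"claw":0.9}]'|grep -E "tool|wrist"
```

```text
tool_pos: [0.6035, -0.0718, 0.0377]
wrist_force: [0.9, 0.2, -1.7]
tool_pos: [0.6034, -0.0718, 0.0367]
wrist_force: [-0.2, 0.7, -2.3]
tool_pos: [0.6034, -0.0718, 0.0359]
wrist_force: [0.3, 0.3, -1.6]
```

```bash
python3 -m pendant '[{"tx":0,"ty":0,"tz":0.7,"spin":0,"claw":0.9},{"tx":0,"ty":0,"tz":0,"spin":0,"claw":0.9}]'|grep -E "tool|wrist"; python3 -m pendant '[{"tx":0,"ty":0,"tz":0.7,"spin":0,"claw":0.9},{"tx":0,"ty":0,"tz":0,"spin":0,"claw":0.9}]'|grep -E "tool|wrist"
```

```text
tool_pos: [0.6034, -0.0718, 0.0352]
wrist_force: [0.4, 0.1, -1.7]
tool_pos: [0.6035, -0.0718, 0.035]
wrist_force: [-1.5, 0.1, 4.9]
```

Contact at 35.0. Release, then on to r24 at about (473,-254.5).

```bash
python3 -m pendant '[{"tx":0,"ty":0,"tz":0,"spin":0,"claw":-1},{"tx":0,"ty":0,"tz":0,"spin":0,"claw":-1},{"tx":0,"ty":0,"tz":0,"spin":0,"claw":-1},{"tx":0,"ty":0,"tz":-25,"spin":0,"claw":-1},{"tx":0,"ty":0,"tz":-50,"spin":0,"claw":-1}]'
```

```text
clock: 19.77
tool_pos: [0.6019, -0.0715, 0.1085]
orientation: [-0.002, 0.708, 0.706, -0.001]
wrist_force: [0.6, -0.8, 0.6]
opening: 0.0856
finger_force: 0.0
```

```bash
python3 -m pendant '[{"tx":-45,"ty":-32,"tz":0,"spin":0,"claw":-1},{"tx":-46,"ty":-32,"tz":0,"spin":0,"claw":-1},{"tx":-46,"ty":-33,"tz":0,"spin":0,"claw":-1},{"tx":-46,"ty":-33,"tz":0,"spin":0,"claw":-1},{"tx":0,"ty":0,"tz":0,"spin":0,"claw":-1}]'
python3 - <<'E'
from h import *
for c in("scene",): 
    im=ctrl.read_camera(c)
    cv2.imwrite(f"pics/{c}7.png",im[:,:,::-1])
    for n in("round36_mid","round24_mid"):find(c,n)
print(ctrl.state()["tool_pos"])
E
```

```text
clock: 20.4
tool_pos: [0.4709, -0.2573, 0.1097]
orientation: [0.0, 0.71, 0.704, -0.0]
wrist_force: [0.3, 0.6, 0.7]
opening: 0.0853
finger_force: 0.0
scene round36_mid 0.66 px [238. 240.] xy [600.1 -71.5] rect [609.7 -76.1] [34.1 52.5] 66.7 A 293
[ 0.47318318 -0.25405916  0.10962674]
```

View pics/scene7.png

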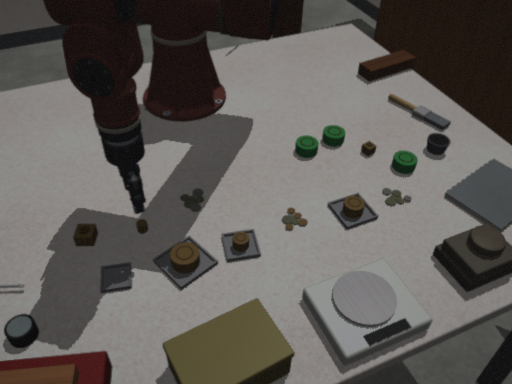

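r36 is flat in tray64 at (240,241), and r24 at (142,226) is under the gripper. Descending.

```bash
python3 -m pendant '[{"tx":0,"ty":0,"tz":40,"spin":0,"claw":-1},{"tx":0,"ty":0,"tz":25,"spin":0,"claw":-1},{"tx":0,"ty":0,"tz":14,"spin":0,"claw":-1},{"tx":0,"ty":0,"tz":0,"spin":0,"claw":-1},{"tx":0,"ty":0,"tz":0,"spin":0,"claw":1}]' 30
```

```text
clock: 21.18
tool_pos: [0.4737, -0.2545, 0.0314]
orientation: [0.001, 0.708, 0.706, 0.0]
wrist_force: [0.2, -1.3, 0.3]
opening: 0.0697
finger_force: 0.0
```

```bash
python3 -m pendant '[{"tx":0,"ty":0,"tz":0,"spin":0,"claw":1},{"tx":0,"ty":0,"tz":0,"spin":0,"claw":1},{"tx":0,"ty":0,"tz":0,"spin":0,"claw":1},{"tx":0,"ty":0,"tz":0,"spin":0,"claw":1},{"tx":0,"ty":0,"tz":0,"spin":0,"claw":1}]' 30
```

```text
clock: 21.8
tool_pos: [0.4731, -0.2547, 0.0312]
orientation: [0.0, 0.708, 0.706, 0.0]
wrist_force: [-1.2, -0.7, 6.1]
opening: 0.0226
finger_force: 29.1
```

```bash
python3 -m pendant '[{"tx":0,"ty":0,"tz":-25,"spin":0,"claw":1},{"tx":0,"ty":0,"tz":-35,"spin":0,"claw":1},{"tx":-27,"ty":36,"tz":0,"spin":0,"claw":1},{"tx":-27,"ty":36,"tz":0,"spin":0,"claw":1},{"tx":-28,"ty":37,"tz":0,"spin":0,"claw":1}]'
```

```text
clock: 22.42
tool_pos: [0.5825, -0.3376, 0.0909]
orientation: [0.0, 0.708, 0.706, 0.0]
wrist_force: [1.3, -1.3, -1.1]
opening: 0.0227
finger_force: 29.8
```

```bash
python3 -m pendant '[{"tx":0,"ty":0,"tz":0,"spin":0,"claw":1},{"tx":0,"ty":0,"tz":30,"spin":0,"claw":1},{"tx":0,"ty":0,"tz":16,"spin":0,"claw":1},{"tx":0,"ty":0,"tz":0,"spin":0,"claw":1}]'
python3 - <<'E'
from h import *
im=ctrl.read_camera("scene")
cv2.imwrite("pics/s8.png",cv2.resize(im[190:320,40:240,::-1],None,fx=3.5,fy=3.5))
E
```

```text
clock: 22.92
tool_pos: [0.5803, -0.3358, 0.0433]
orientation: [-0.002, 0.708, 0.706, -0.0]
wrist_force: [0.3, -0.9, -1.3]
opening: 0.0226
finger_force: 29.9
```

View pics/s8.png

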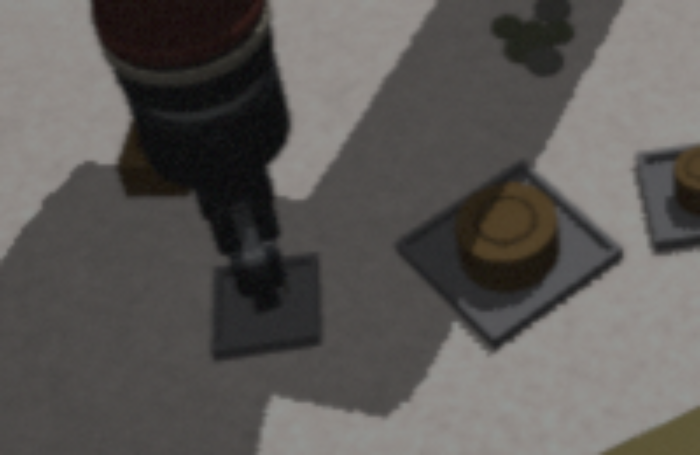

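The crop shows the gripper over tray52 at (262,300), with r24 hidden behind the near finger. The opening of 22.6 mm confirms it is still held. Lowering.

```bash
python3 -m pendant '[{"tx":0,"ty":0,"tz":5,"spin":0,"claw":1},{"tx":0,"ty":0,"tz":1.5,"spin":0,"claw":1},{"tx":0,"ty":0,"tz":0,"spin":0,"claw":1}]'|grep -E "tool|wrist"; python3 -m pendant '[{"tx":0,"ty":0,"tz":0.8,"spin":0,"claw":1},{"tx":0,"ty":0,"tz":0,"spin":0,"claw":1}]'|grep -E "tool|wrist"; python3 -m pendant '[{"tx":0,"ty":0,"tz":0.7,"spin":0,"claw":1},{"tx":0,"ty":0,"tz":0,"spin":0,"claw":1}]'|grep -E "tool|wrist"
```

```text
tool_pos: [0.5817, -0.3368, 0.0383]
wrist_force: [-0.2, -0.0, -1.3]
tool_pos: [0.5816, -0.3368, 0.0373]
wrist_force: [-0.1, 0.0, -0.7]
tool_pos: [0.5815, -0.3367, 0.0365]
wrist_force: [0.2, 0.2, -1.0]
```

```bash
python3 -m pendant '[{"tx":0,"ty":0,"tz":0.7,"spin":0,"claw":1},{"tx":0,"ty":0,"tz":0,"spin":0,"claw":1}]'|grep -E "tool|wrist"; python3 -m pendant '[{"tx":0,"ty":0,"tz":0.5,"spin":0,"claw":1},{"tx":0,"ty":0,"tz":0,"spin":0,"claw":1}]'|grep -E "tool|wrist"
```

```text
tool_pos: [0.5816, -0.3367, 0.0358]
wrist_force: [-0.4, 0.3, -1.0]
tool_pos: [0.5816, -0.3367, 0.0354]
wrist_force: [0.4, -0.3, -0.5]
```

```bash
python3 -m pendant '[{"tx":0,"ty":0,"tz":0.6,"spin":0,"claw":1},{"tx":0,"ty":0,"tz":0,"spin":0,"claw":1}]'|grep -E "tool|wrist"
```

```text
tool_pos: [0.5816, -0.3368, 0.0353]
wrist_force: [-2.1, 1.3, 4.8]
```

Contact at 35.3. Release, rise, move clear and check.

```bash
python3 -m pendant '[{"tx":0,"ty":0,"tz":0,"spin":0,"claw":-1},{"tx":0,"ty":0,"tz":0,"spin":0,"claw":-1},{"tx":0,"ty":0,"tz":0,"spin":0,"claw":-1},{"tx":0,"ty":0,"tz":-25,"spin":0,"claw":-1},{"tx":0,"ty":0,"tz":-55,"spin":0,"claw":-1}]'
```

```text
clock: 25.22
tool_pos: [0.58, -0.3356, 0.1131]
orientation: [-0.003, 0.708, 0.706, -0.0]
wrist_force: [0.5, 0.2, 0.7]
opening: 0.0858
finger_force: 0.0
```

```bash
python3 -m pendant '[{"tx":0,"ty":-50,"tz":-50,"spin":0,"claw":-1},{"tx":0,"ty":-50,"tz":-50,"spin":0,"claw":-1},{"tx":0,"ty":-50,"tz":0,"spin":0,"claw":-1},{"tx":0,"ty":-50,"tz":0,"spin":0,"claw":-1},{"tx":0,"ty":0,"tz":0,"spin":0,"claw":-1}]'
python3 - <<'E'
from h import *
im=ctrl.read_camera("scene")
cv2.imwrite("pics/s9.png",cv2.resize(im[110:320,50:450,::-1],None,fx=2,fy=2))
for n in("round60_mid","round48_mid","round36_mid","round24_mid"):find("scene",n)
E
```

```text
clock: 25.85
tool_pos: [0.3904, -0.3357, 0.2035]
orientation: [-0.001, 0.709, 0.705, -0.0]
wrist_force: [-0.7, -0.2, 0.1]
opening: 0.0851
finger_force: 0.0
scene round60_mid 0.96 px [406. 161.] xy [520.2 417.9] rect [534.3 404.3] [62.3 92.9] 51.6 A 511
scene round60_mid 0.93 px [335. 139.] xy [354.4 305.6] rect [369.8 294.2] [58.4 95.6] 58.2 A 418
scene round60_mid 0.89 px [185. 256.] xy [ 595.6 -194.6] rect [ 605.9 -196.9] [55.6 79. ] 76.9 A 710
scene round48_mid 0.68 px [352. 206.] xy [606.4 209. ] rect [617. 200.] [47.4 72.1] 48.9 A 406
scene round36_mid 0.51 px [240. 240.] xy [598.8 -71. ] rect [608.3 -75.6] [34.1 55.4] 66.4 A 291
scene round24_mid 0.44 px [114. 275.] xy [ 579.3 -335.5] rect [ 588.7 -335.6] [22.9 41.2] 87.7 A 174
```

View pics/s9.png

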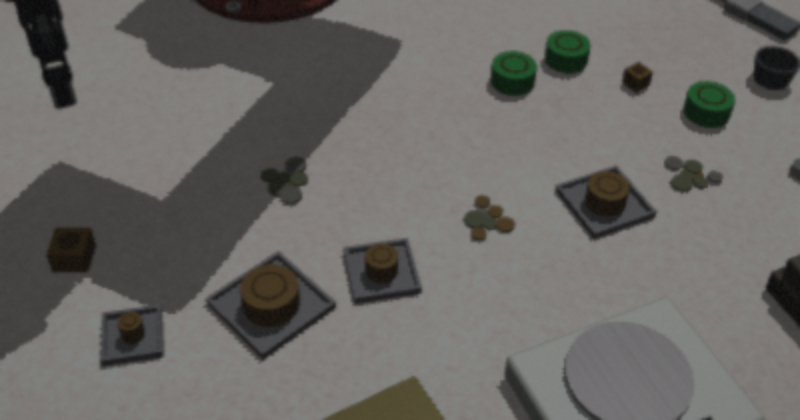

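All four stand upright in their own trays, at (270,293), (607,192), (381,261) and (131,326) in the crop. The squares at (72,250) and (637,77) have not moved, and the gripper is clear.

```bash
python3 -c "
from bench import ctrl
print(ctrl.finish_job())"
```

```text
the job is handed in; nothing more can be done
None
```

The four round weights stand upright in their matching trays, set down in order from largest to smallest; the square blocks were left where they were, and the job is handed in at about 26 s of the 106 s allowed.

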